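# Put a brake-pad pair away and take off the outer cover

## Robot

A 7-joint arm with a two-finger parallel gripper is mounted at the origin on the work surface. World frame = base frame: x ahead of the robot, y to its left, z up, the work surface at z = 0. Lengths are in m, angles in rad, forces in N, time in s.
With the tool pointing down it reaches from about 0.425 to 0.925 m from the base axis. Payload 6.8 kg.
Tool frame: the origin (TCP) lies on the centre line of the jaws, within the pads' length; the fingertips stand 11 mm ahead of it and the grasp point (between the pads) lies 8 mm behind it; z points along the fingers, y is the direction in which the jaws open and shut (so a half turn about z gives the same grasp; the last joint's range is limited). The gripper opens to 85 mm and grips with 20 to 120 N. Pads are 22 mm wide; open, the fingers measure 114 mm over their backs; the gripper's body (76 mm by 85 mm) begins 54 mm behind the grasp point. The pads swing forward as they close: fully open they stand 13 mm farther back than shut.
Start: joints at [-1.303, 0.477, 0.022, 1.555, -0.011, 1.109, -0.083], TCP at [0.248, 0.628, 0.242] pointing down, gripper open.
Joint ranges: [-2.96, 2.96], [-0.34, 2.1], [-1.41, 1.46], [0.24, 2.44], [-1.37, 4.51], [0.17, 1.92], [-2.96, 2.96]. Speed limits (rad/s): [2.39, 2.39, 3.14, 3.14, 3.14, 3.14, 3.14].

## Interface

Orientations are given as a rotation vector (axis times angle).
In Python, from bench import r gives the robot as it stands.
- The arm moves only by the tool send_rows, never from a script. Its argument "deltas" is a list of rows, each a list of 7 numbers: the opening, from 0 (shut) to 1 (fully open), then the shift along the tool's x, y, z as a fraction of full scale, then the turn, a rotation vector about the tool's x, y, z as a fraction of full scale. In form: [[hand, x, y, z, ax, ay, az], ...]. A call has 1 to 20 rows; each row is the pose to reach, as a shift and turn from the pose commanded when the call began, along the tool's axes at that moment, turning the shorter way round; what a row does not reach only later rows make up. Full scale, the value 1, is 150 mm for a shift and 180 degrees for a turn. A row lasts 1/12 s, in which the tool goes at most 41.7 mm and 7.16 degrees, less where a joint would pass 70% of its speed; a pose out of reach is approached as far as the arm can. A call with a number of a shift or a turn outside -1 to 1 is refused whole. A call with a gripper value outside its range is refused whole. The fingers move at their own pace and stop on an object; "squeeze" is the grip in N (left out, the last holds). Time passes only in rows, so rows that repeat a pose let the fingers close. It gives the time, the measured TCP pose, the force and the opening at its end, in the units of the state.
- r.get_obs(): the state, without advancing time (a new reading comes with each control period).
- r.grab_frame(name): name is "scene" or "side" or "wrist"; returns a dict with "pixels" (384x512x3 uint8, red, green, blue), "camera_matrix" (3x3 intrinsics, pixels), "rvec" (rotation vector, rad) and "tvec" (3), from world to camera coordinates, as OpenCV has them. Camera axes: x right, y down, z forward; pixel columns grow to the right and rows downward; lengths in m; the calibration is good to about 2 mm. A picture is of the moment at which its call begins. There is no depth.
- r.hand_in(): hands the job in, once; it reports no verdict.
The state is a dict: "clock": time; "joints": joint angles; "qvel": joint speeds; "tau": joint torques, N m; "tcp_pos": TCP position; "orientation": TCP orientation; "contact_force": force on the tool from outside, world axes, zero at the start; "moment": the same for the moment, N m; "grip_width": finger opening in m.
Only numpy, scipy, OpenCV 4.12 (cv2) and the standard library are available. Lean on these libraries where they do the work, as an engineer would, in place of code of your own. Each camera call takes 0.05 s, during which the arm holds its last target. There are 200 camera calls.

## Task

Put the new pair of brake pads away in the pad keeper: stand the pad from the grey dish on edge in the keeper's empty slot, like its partner, then pick up the two nested covers together by the orange inner cover's black handle and lower them over the pads until they are fully seated on the keeper's base. Then take the aluminium outer cover by its sides and lift it off alone and level, leaving the orange inner cover seated and undisturbed over the pads. Finish still holding the outer cover in the air, a good few centimetres clear above the inner cover's handle, so that I can take it from the gripper; leave everything else on the shelf where it is.

Things in the scene. Friction and masses are not known exactly. Their poses are not given: they have to be found in the camera images.
- keeper: Pad keeper, fixed: white laminate base 120 (x) x 100 (y) x 10 mm high, on it black ribs 9 mm high forming two slots 16 mm wide in x, open at the ends, centred at x = -20 mm (empty) and +20 mm (partner pad). The ribs cover 68 (x) x 40 (y) mm, centred; the covers go round them with 3 mm play per side and rest on the base, long side along x. Origin: centre of underside, at shelf height.
- empty_slot (a point): Centre of the floor of the keeper's empty slot (10 mm above the shelf). x = across the slot (its 16 mm width), y = along the slot.
- pad_center (a point): New brake pad to be put away, red backing plate and dark lining, standing on edge by itself in the grey dish: 10 mm thick (x), 30 mm wide (y), 40 mm tall (z), 50 g. Point: its centre, half-way up. It topples if pushed. In the slot it protrudes 31 mm above the ribs. Either face may look either way.
- partner_center (a point): The partner pad, same as the new pad, already standing in the keeper's other slot. Point: its centre. It stays there.
- handle (a point): Orange inner cover, a box open below, 79 (x) x 51 (y) x 48 mm high, inside 74 x 46 x 45, with a black bar handle on top, 30 (x) x 12 (y) x 32 mm high, which passes through the outer cover's opening and sticks up 29 mm above it. Lifted by it, both covers come along. Point: in the handle, 66 mm above the cover's lower edge, 14 mm below the handle's top. 120 g. Starts standing on the shelf.
- outer_center (a point): Aluminium outer cover, open below, 88 (x) x 60 (y) x 32.5 mm high, top with an opening 44 (x) x 26 (y) mm. Sits loosely over the inner cover (2.5 mm play per side), resting on its top, lower edge 18 mm above the inner one's. Grip it across its 60 mm width; it is free of the handle once raised 62 mm. Point: its centre, half-way up (16 mm above its lower edge). 130 g.
- dish: Grey ceramic dish, fixed, 150 (x) x 110 (y) mm, rim 16 mm high, floor 5 mm above the shelf. Origin: centre of the underside.
- worn_a: Worn brake pad lying flat in the dish, copper-coloured, 30 x 40 x 7 mm. Bystander. Origin: centre of its underside.
- worn_b: Second worn brake pad lying flat in the dish, same. Bystander.
- lever_a: Blue plastic tire lever lying on the shelf, 115 mm long (x) x 16 x 9 mm. Bystander.
- lever_b: Second blue tire lever, same. Bystander.
- hex_set: Stainless fold-up hex key set lying on the shelf, 90 (x) x 28 (y) x 16 mm. Bystander.
- spoke_wrench: Small round aluminium spoke wrench lying on the shelf, 40 mm across, 6 mm high. Bystander.
- jar: Green glass jar with a steel screw lid, 72 mm across, 106 mm high. Bystander. Origin: centre of its underside.
Mind the look-alikes: they are no part of the job. Of the things that look like the part that bears outer_center, the larger one is meant. Several things look just like the part that bears handle: the one meant starts farthest from the robot's base.

How it is judged:
By the outcome, as a careful person would: the job done as asked, in the order asked, and still so for the second after the job is handed in, while the arm keeps its last pose, push and grip.
It also fails if it takes over 61 s, if anything falls off the work surface, if the arm or the gripper's body presses on something with over 40 N, if the wrist force passes 120 N, or if a joint passes its speed limit or range.

## Working session

There is one attempt and no reset: what is moved stays moved. The work goes in short steps, Python scripts to look and compute and a tool call to move; the robot and the scene stay as the last step left them, time stands still between calls to the robot, and variables do not carry over. Pictures are saved under pics/ and viewed, about 8 in all and at most 12, crops included, and the job is handed in when it is done.

Besides the shell and the picture viewer there is one more tool, called as name(argument=value, ...), one argument or row to a line, values as JSON. send_rows: Moves the arm, as the interface text tells. Shift numbers are shares of 150 mm and turn numbers shares of 180 degrees, none past 1 either way. Its arguments: {"type":"object","properties":{"deltas":{"type":"array","items":{"type":"array","items":{"type":"number"}}},"squeeze":{"type":"number"}},"required":["deltas"]}

```bash
ls; mkdir -p pics; python3 - <<'E'
from bench import r
import cv2,pickle
print(r.get_obs())
d={}
for n in("scene","side","wrist"):
    f=r.grab_frame(n);d[n]=f
    cv2.imwrite(f"pics/{n}0.png",f["pixels"][:,:,::-1]);print(n,f["camera_matrix"],f["rvec"],f["tvec"])
pickle.dump(d,open("f0.pkl","wb"))
E
```

```text
pics
{'clock': 0.0, 'joints': array([-1.3030781 ,  0.47778849,  0.02230501,  1.55646052, -0.01149837,
        1.10933035, -0.08307729]), 'qvel': array([ 0.00066293, -0.00050793,  0.00031749, -0.0003172 ,  0.00062828,
       -0.00071965,  0.00106848]), 'tau': array([ 1.58323005e-04, -5.96449220e+01,  1.60827778e+00, -2.81201130e+01,
        1.25066412e-02,  9.18955629e-03,  1.60478385e-05]), 'tcp_pos': array([0.24752631, 0.62734582, 0.241329  ]), 'orientation': array([-5.86706705e-01, -3.08609119e+00,  2.89865227e-03]), 'contact_force': array([ 1.02176043, -0.0470712 ,  0.33085155]), 'moment': array([-0.04358236, -0.0014181 , -0.0585862 ]), 'grip_width': 0.08529941219172417}
scene [[440.17991054   0.         245.79436756]
 [  0.         440.17991054 187.82155075]
 [  0.           0.           1.        ]] [ 0.96128884  2.33883572 -1.21816165] [ 0.36677003 -0.17391737  1.61218484]
side [[455.23491869   0.         253.86587541]
 [  0.         455.23491869 199.92779606]
 [  0.           0.           1.        ]] [ 2.09327267 -0.29919363  0.20141478] [-0.49636791  0.11591301  1.21188894]
wrist [[327.02501609   0.         260.47464876]
 [  0.         327.02501609 194.99174245]
 [  0.           0.           1.        ]] [-2.39789241 -1.63516971 -0.22744227] [-0.67461626 -0.03589255  0.37782993]
```

View pics/scene0.png

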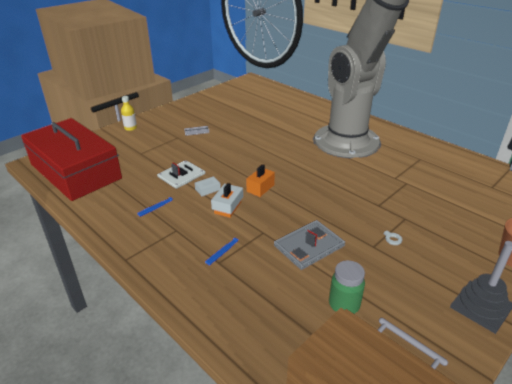

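View pics/side0.png

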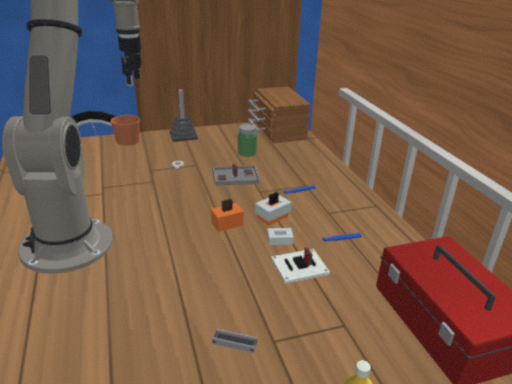

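The scene view shows the nested covers at about (228,198), a lone orange decoy at (261,181), a small aluminium decoy at (208,186), the keeper at (181,173) and the dish with pad at (315,238). The side view has the same things at (273,207), (228,216), (281,237), (300,265) and (236,173).

```bash
cat > h.py <<'E'
import numpy as np, cv2
from scipy.spatial.transform import Rotation as R
def cam(f):
    M=R.from_rotvec(np.ravel(f["rvec"])).as_matrix(); return M,-M.T@np.ravel(f["tvec"])
def ray(f,uv):
    M,c=cam(f); d=M.T@np.linalg.inv(f["camera_matrix"])@np.array([*uv,1.]); return c,d/np.linalg.norm(d)
def plane(f,uv,z):
    c,d=ray(f,uv); return c+d*(z-c[2])/d[2]
def tri(f1,a,f2,b):
    (c1,d1),(c2,d2)=ray(f1,a),ray(f2,b)
    s=np.linalg.lstsq(np.c_[d1,-d2],c2-c1,rcond=None)[0]
    p,q=c1+s[0]*d1,c2+s[1]*d2; return (p+q)/2,np.linalg.norm(p-q)
def proj(f,p): return cv2.projectPoints(np.array(p,float).reshape(-1,3),np.ravel(f["rvec"]),np.ravel(f["tvec"]),f["camera_matrix"],None)[0][:,0]
def move(o,p,Rt):
    "fractions from current pose o to TCP pos p, rotation Rt"
    R0=R.from_rotvec(o["orientation"]); return R0.inv().apply(np.array(p)-o["tcp_pos"])/.15,(R0.inv()*Rt).as_rotvec()/np.pi
def down(yaw):
    "tool pointing down, jaw axis (tool y) along world yaw"
    y=np.array([np.cos(yaw),np.sin(yaw),0]);z=np.array([0,0,-1.]);return R.from_matrix(np.c_[np.cross(y,z),y,z])
E
python3 - <<'E'
from h import *
import pickle
d=pickle.load(open("f0.pkl","rb"));s,e=d["scene"],d["side"]
np.set_printoptions(precision=3,suppress=True)
for n,a,b in[("handle top",(229,187),(274,196)),("orange decoy",(262,169),(228,203)),("dish",(310,243),(236,175)),("pad top",(316,230),(236,166)),("keeper",(181,174),(300,265)),("partner top",(176,165),(308,250))]:
    print(n,*tri(s,a,e,b))
M,c=cam(d["wrist"]);print("wrist cam",c,M)
o=pickle.load  # noqa
from bench import r
o=r.get_obs();Rt=R.from_rotvec(o["orientation"]);print(Rt.as_matrix());print("cam in tool",Rt.inv().apply(c-o["tcp_pos"]));print(Rt.as_matrix().T@M.T)
out=[]
for n in("scene","side"):
    im=d[n]["pixels"][:,:,::-1]
    b=dict(scene=(145,150,350,270),side=(200,155,350,290))[n]
    out.append(cv2.resize(im[b[1]:b[3],b[0]:b[2]],None,fx=3 if n=="scene" else 3,fy=3,interpolation=cv2.INTER_CUBIC))
cv2.imwrite("pics/c1.png",out[0]);cv2.imwrite("pics/c2.png",out[1])
E
```

```text
handle top [ 0.571 -0.013  0.07 ] 0.00816254065413383
orange decoy [ 0.434 -0.013  0.068] 0.007412445142253539
dish [0.532 0.259 0.005] 0.005190805785667863
pad top [0.526 0.262 0.043] 0.020409567841314667
keeper [ 0.564 -0.252  0.002] 0.0009247492138043641
partner top [ 0.581 -0.25   0.045] 0.0034446695397124666
wrist cam [0.182 0.654 0.372] [[ 0.365  0.931 -0.001]
 [ 0.895 -0.351  0.275]
 [ 0.255 -0.101 -0.962]]
[[-0.93   0.367 -0.   ]
 [ 0.367  0.93  -0.001]
 [-0.    -0.001 -1.   ]]
cam in tool [ 0.07   0.    -0.131]
[[ 0.002 -0.962 -0.275]
 [ 1.     0.002  0.001]
 [-0.    -0.275  0.962]]
```

View pics/c1.png

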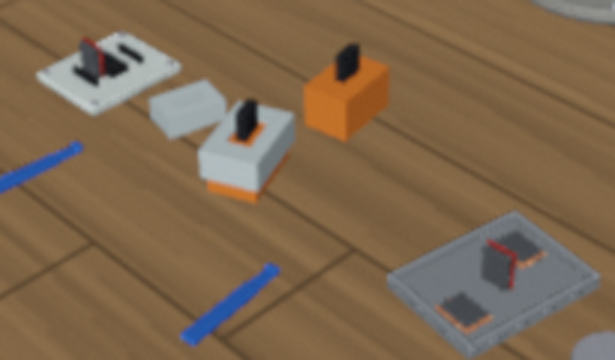

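The crop shows the pad standing in the dish with its broad face toward the lower left, at about (498,265). The keeper's partner is at (92,58), and the nested covers are at (245,150), farther from the base than the lone orange one.

```bash
python3 - <<'E'
from h import *
from bench import r
import pickle
np.set_printoptions(precision=3,suppress=True)
s=pickle.load(open("f0.pkl","rb"))["scene"]
for z,P in((.016,[(388,278),(516,212),(598,277),(470,352)]),(.01,[(38,73),(122,33),(180,67),(95,113)])):
    q=np.array([plane(s,(a/3+145,b/3+150),z) for a,b in P]);e=np.roll(q,-1,0)-q
    print(q.mean(0),np.linalg.norm(e,axis=1),np.degrees(np.arctan2(e[:,1],e[:,0])))
o=r.get_obs()
for yaw in(20,0,-20,90,110):print(yaw,*move(o,(.53,.26,.22),down(np.radians(yaw))))
E
```

```text
[0.538 0.265 0.016] [0.15  0.107 0.148 0.109] [171.269  79.334  -8.027 -99.569]
[ 0.568 -0.243  0.01 ] [0.115 0.101 0.118 0.105] [179.976  90.549   1.83  -91.111]
20 [-2.65  -1.588  0.146] [-0.     0.     0.269]
0 [-2.65  -1.588  0.146] [-0.    0.    0.38]
-20 [-2.65  -1.588  0.146] [-0.     0.     0.492]
90 [-2.65  -1.588  0.146] [-0.   -0.   -0.12]
110 [-2.65  -1.588  0.146] [-0.    -0.    -0.231]
```

send_rows(
  deltas=[
    [1,-1,-0.6,0.05,0,0,0.19],
    [1,-1,-0.6,0.05,0,0,0.19],
    [1,-1,-0.6,0.05,0,0,0.19],
    [1,-1,-0.6,0.05,0,0,0.19],
    [1,-1,-0.6,0.05,0,0,0.19],
  ],
)

```text
clock: 0.57
tcp_pos: [0.3604, 0.4815, 0.2345]
orientation: [1.489, 2.762, -0.004]
contact_force: [1.2, -1.5, 0.1]
grip_width: 0.0852
```

```bash
cat > m.py <<'E'
import sys
from h import *
from bench import r
np.set_printoptions(precision=3,suppress=True)
o=r.get_obs();x,y,z,yaw=map(float,sys.argv[1:5])
print(o["clock"],o["tcp_pos"],o["joints"][[0,6]]);print(*move(o,(x,y,z),down(np.radians(yaw))))
E
python3 m.py .53 .26 .2 0
```

```text
0.5667 [0.36  0.482 0.235] [-1.182 -0.383]
[-1.854  0.133  0.239] [0.    0.001 0.185]
```

send_rows(
  deltas=[
    [1,-1,0.07,0.12,0,0,0.185],
    [1,-1,0.07,0.12,0,0,0.185],
    [1,-1,0.07,0.12,0,0,0.185],
    [1,-1,0.07,0.12,0,0,0.185],
    [1,-1,0.07,0.12,0,0,0.185],
  ],
)

```text
clock: 0.98
tcp_pos: [0.4518, 0.3637, 0.2163]
orientation: [2.218, 2.219, -0.003]
contact_force: [0.5, 0.1, -0.8]
grip_width: 0.0853
```

```bash
python3 m.py .53 .26 .2 0
```

```text
0.9833 [0.452 0.364 0.216] [-1.066 -0.651]
[-0.691  0.521  0.112] [0.    0.001 0.   ]
```

send_rows(
  deltas=[
    [1,-0.69,0.52,0.1,0,0,0],
    [1,-0.69,0.52,0.1,0,0,0],
    [1,-0.69,0.52,0.1,0,0,0],
    [1,-0.69,0.52,0.1,0,0,0],
    [1,-0.69,0.52,0.1,0,0,0],
  ],
)

```text
clock: 1.4
tcp_pos: [0.529, 0.2646, 0.2014]
orientation: [2.209, 2.231, -0.002]
contact_force: [0.1, 0.1, 0.5]
grip_width: 0.0854
```

```bash
python3 - <<'E'
from bench import r
import cv2,pickle
f=r.grab_frame("wrist");pickle.dump(f,open("f1.pkl","wb"));print(r.get_obs()["tcp_pos"])
cv2.imwrite("pics/w1.png",cv2.resize(f["pixels"][:,:,::-1],(768,576)))
E
```

```text
[0.5276484  0.26735583 0.20147745]
```

View pics/w1.png

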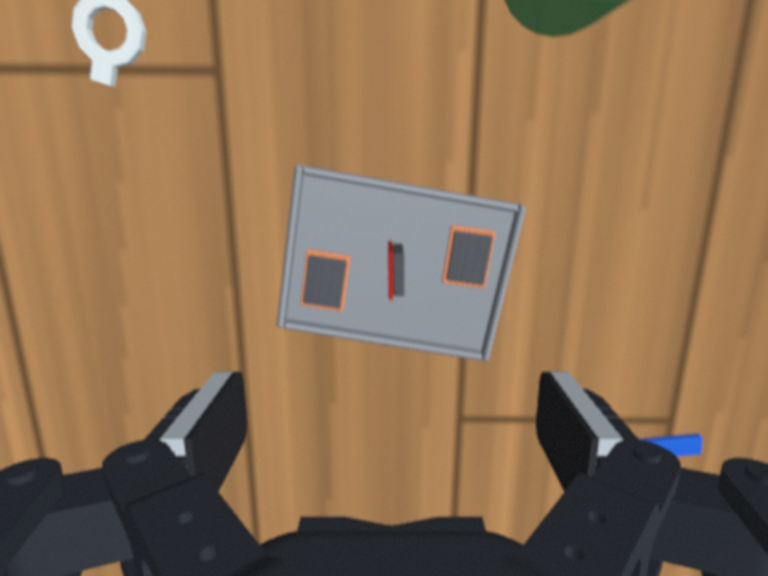

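The wrist view shows the pad upright between the two worn pads. Its top runs roughly from columns 389 to 404 with its near end at row 299 (in 768 px), and its jaw yaw is about 0°.

```bash
python3 - <<'E'
from h import *
import pickle
np.set_printoptions(precision=4,suppress=True)
f=pickle.load(open("f1.pkl","rb"));im=f["pixels"]
c=lambda u,v,z:plane(f,(u/1.5,v/1.5),z)
print(c(389,299,.045),c(404,297,.045),c(390,299,.045)+[.005,.015,0])
q=np.array([c(*p,.016) for p in((300,168),(521,207),(488,358),(281,326))]);print(q,q.mean(0))
hsv=cv2.cvtColor(im,cv2.COLOR_RGB2HSV).astype(int)
m=((hsv[...,0]<6)|(hsv[...,0]>172))&(hsv[...,1]>150);m[:, :200]=0;m[:,320:]=0
v,u=np.nonzero(m[150:215]);print(np.polyfit(v+150,u,1),v.min()+150,v.max()+150,u.min(),u.max())
E
python3 m.py .527 .262 .2 0
```

```text
[0.5277 0.2484 0.045 ] [0.5369 0.2498 0.045 ] [0.5333 0.2634 0.045 ]
[[0.4712 0.3245 0.016 ]
 [0.6114 0.302  0.016 ]
 [0.5973 0.1974 0.016 ]
 [0.4541 0.2195 0.016 ]] [0.5335 0.2609 0.016 ]
[  0.0136 257.8113] 162 198 259 261
1.45 [0.528 0.267 0.201] [-0.867 -0.399]
[-0.036 -0.005  0.01 ] [-0.     0.     0.004]
```

send_rows(
  deltas=[
    [0.5,-0.027,0.033,0.5,0,0,0.004],
    [0.5,-0.027,0.033,0.5,0,0,0.004],
    [0.5,-0.027,0.033,0.65,0,0,0.004],
    [0.5,-0.027,0.033,0.8,0,0,0.004],
    [0.5,-0.027,0.033,0.8,0,0,0.004],
    [0.5,-0.027,0.033,0.8,0,0,0.004],
  ],
)

```text
clock: 1.95
tcp_pos: [0.5306, 0.2662, 0.0811]
orientation: [-2.213, -2.228, 0.004]
contact_force: [0.6, 0.1, -0.4]
grip_width: 0.0426
```

```bash
python3 m.py .5325 .263 .029 0; python3 - <<'E'
from bench import r
import cv2,pickle
f=r.grab_frame("wrist");pickle.dump(f,open("f2.pkl","wb"))
cv2.imwrite("pics/w2.png",f["pixels"][:,:,::-1])
E
```

```text
1.95 [0.531 0.266 0.081] [-0.811 -0.336]
[-0.021  0.013  0.347] [-0.001  0.     0.002]
```

View pics/w2.png

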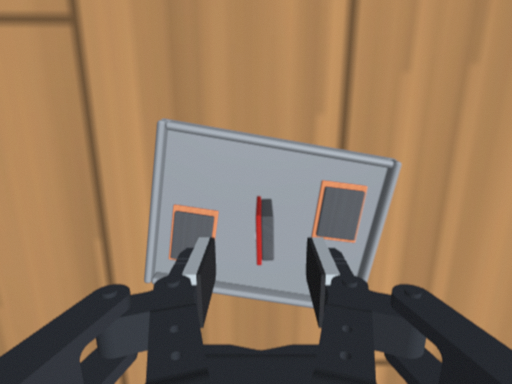

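The fingers straddle the pad, and the worn pads lie just outside. The pad's near end is at rows 259–264, columns 257–273.

```bash
python3 - <<'E'
from h import *
import pickle
np.set_printoptions(precision=4,suppress=True)
f=pickle.load(open("f2.pkl","rb"))
for p in((257,264),(261,264),(273,259),(257,197)):print(plane(f,p,.045))
E
```

```text
[0.5281 0.2481 0.045 ]
[0.5304 0.2481 0.045 ]
[0.5371 0.2513 0.045 ]
[0.5279 0.2875 0.045 ]
```

send_rows(
  deltas=[
    [0.5,-0.018,0.012,0.12,0,0,0.002],
    [0.5,-0.018,0.012,0.24,0,0,0.002],
    [0.5,-0.018,0.012,0.347,0,0,0.002],
    [0.5,-0.018,0.012,0.347,0,0,0.002],
    [0.5,-0.018,0.012,0.347,0,0,0.002],
    [0.2,-0.018,0.012,0.347,0,0,0.002],
    [0.1,-0.018,0.012,0.347,0,0,0.002],
    [0,-0.018,0.012,0.347,0,0,0.002],
    [0,-0.018,0.012,0.347,0,0,0.002],
    [0,-0.018,0.012,0.347,0,0,0.002],
    [0,-0.018,0.012,0.347,0,0,0.002],
    [0,-0.018,0.012,0.347,0,0,0.002],
  ],
  squeeze=40,
)

```text
clock: 3.0
tcp_pos: [0.5349, 0.2629, 0.0314]
orientation: [2.224, 2.219, 0.004]
contact_force: [-1.2, 0.8, 7.4]
grip_width: 0.0093
```

send_rows(
  deltas=[
    [0,0,0,-0.07,0,0,0],
    [0,0,0,-0.14,0,0,0],
    [0,0,0,-0.3,0,0,0],
    [0,0,0,-0.45,0,0,0],
    [0,0,0,-0.6,0,0,0],
    [0,0,0,-0.6,0,0,0],
    [0,0,0,-0.6,0,0,0],
  ],
)

```text
clock: 3.58
tcp_pos: [0.535, 0.2628, 0.122]
orientation: [2.223, 2.219, 0.006]
contact_force: [0.1, 0.5, -1.5]
grip_width: 0.0093
```

```bash
python3 m.py .565 -.20 .14 0; python3 - <<'E'
from bench import r
import cv2,pickle
print(r.get_obs()["contact_force"],r.get_obs()["grip_width"])
f=r.grab_frame("wrist");pickle.dump(f,open("f3.pkl","wb"))
cv2.imwrite("pics/w3.png",f["pixels"][:,:,::-1])
E
```

```text
3.5833 [0.535 0.263 0.122] [-0.826 -0.354]
[-3.085  0.207 -0.127] [ 0.001 -0.001 -0.001]
[ 0.05043149  0.54648368 -1.53133696] 0.009275846647160663
```

View pics/w3.png

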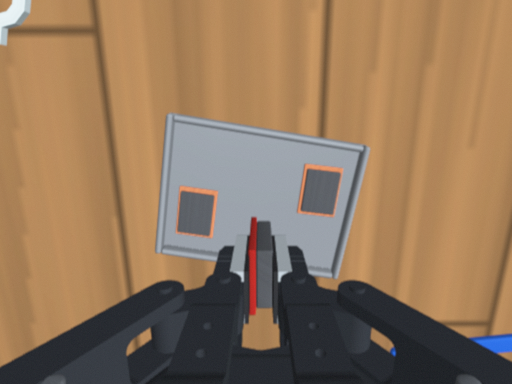

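The pad is held upright between the fingers at (262,265). The worn pads are undisturbed. Next I carry it over to the keeper.

send_rows(
  deltas=[
    [0,-0.1,0.02,-0.33,0,0,0],
    [0,-0.35,0.05,-0.33,0,0,0],
    [0,-0.65,0.1,-0.33,0,0,0],
    [0,-1,0.1,-0.33,0,0,0],
    [0,-1,0.1,-0.33,0,0,0],
  ],
)

```text
clock: 4.05
tcp_pos: [0.548, 0.1046, 0.1687]
orientation: [2.231, 2.21, -0.006]
contact_force: [-0.4, -1.2, -0.6]
grip_width: 0.0092
```

send_rows(
  deltas=[
    [0,-0.3,0.05,0,0,0,0],
    [0,-0.6,0.1,0,0,0,0],
    [0,-1,0.1,0,0,0,0],
    [0,-1,0.1,0,0,0,0],
  ],
)

```text
clock: 4.38
tcp_pos: [0.5622, -0.0429, 0.1684]
orientation: [2.228, 2.214, -0.004]
contact_force: [0.2, 0.0, 0.1]
grip_width: 0.0094
```

send_rows(
  deltas=[
    [0,-0.3,0,0,0,0,0],
    [0,-0.6,0,0,0,0,0],
    [0,-1,0,0,0,0,0],
    [0,-1,0,0,0,0,0],
  ],
)

```text
clock: 4.72
tcp_pos: [0.5611, -0.193, 0.1685]
orientation: [2.229, 2.214, -0.004]
contact_force: [0.3, 0.1, -0.7]
grip_width: 0.0091
```

send_rows(
  deltas=[
    [0,-0.3,0,0,0,0,0],
    [0,-0.6,0,0.1,0,0,0],
    [0,-0.75,0,0.2,0,0,0],
    [0,-0.75,0,0.2,0,0,0],
    [0,-0.75,0,0.2,0,0,0],
  ],
)

```text
clock: 5.13
tcp_pos: [0.5603, -0.3025, 0.1369]
orientation: [-2.226, -2.212, 0.005]
contact_force: [-0.2, 0.7, -0.8]
grip_width: 0.0092
```

```bash
python3 m.py .546 -.247 .10 0; python3 - <<'E'
from bench import r
import cv2,pickle
f=r.grab_frame("wrist");pickle.dump(f,open("f4.pkl","wb"))
cv2.imwrite("pics/w4.png",cv2.resize(f["pixels"][:,:,::-1],(768,576)))
E
```

```text
5.1333 [ 0.56  -0.302  0.137] [0.074 0.648]
[ 0.369 -0.097  0.246] [-0.001 -0.    -0.002]
```

View pics/w4.png

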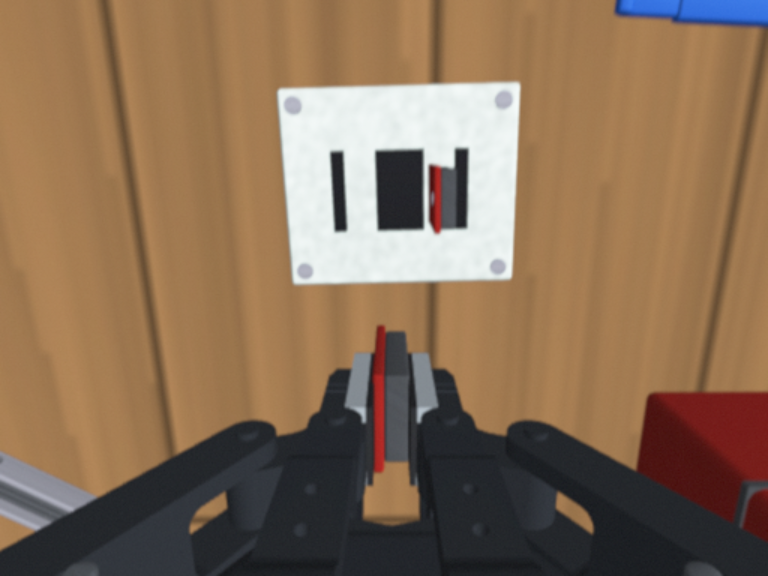

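The keeper is fully visible. The rib outer corners are at (331,152), (467,149), (467,228) and (336,231), and the empty slot is on the left between columns 345 and 377. The partner is on the right, and the held pad is upright at (392,400).

```bash
python3 - <<'E'
from h import *
import pickle
np.set_printoptions(precision=4,suppress=True)
f=pickle.load(open("f4.pkl","rb"));c=lambda u,v,z:plane(f,(u/1.5,v/1.5),z)
def quad(P,z):
    q=np.array([c(*p,z) for p in P]);e=np.roll(q,-1,0)-q;print(q.mean(0),np.linalg.norm(e,axis=1),np.degrees(np.arctan2(e[:,1],e[:,0])))
quad([(331,152),(467,149),(467,228),(336,231)],.019)
quad([(376,151),(423,150),(424,229),(378,230)],.019)
quad([(279,89),(519,83),(511,277),(295,283)],.010)
for p in((343,151),(347,230),(376,151),(378,230)):print(c(*p,.019))
# held pad: top = TCP-.026+.04; cam view of end face
zt=.1369+.014
for p,z in(((375,327),zt-.04),((405,333),zt-.04),((374,375),zt),((410,377),zt),((375,471),zt),((408,460),zt)):print(p,c(*p,z))
E
```

```text
[ 0.5642 -0.2505  0.019 ] [0.0663 0.0386 0.0666 0.0387] [   0.9372  -87.8414 -178.9248   91.5888]
[ 0.5642 -0.2505  0.019 ] [0.0229 0.0386 0.0234 0.0386] [   0.8941  -88.49   -178.9916   90.7638]
[ 0.5646 -0.2498  0.01  ] [0.1171 0.0973 0.1172 0.0981] [   1.0259  -88.7277 -178.5735   91.2374]
[ 0.5363 -0.2313  0.019 ]
[ 0.5371 -0.27    0.019 ]
[ 0.5524 -0.2314  0.019 ]
[ 0.5529 -0.2701  0.019 ]
(375, 327) [ 0.5543 -0.2892  0.1109]
(405, 333) [ 0.5645 -0.2914  0.1109]
(374, 375) [ 0.5555 -0.2879  0.1509]
(410, 377) [ 0.5648 -0.2885  0.1509]
(375, 471) [ 0.5553 -0.3169  0.1509]
(408, 460) [ 0.5644 -0.3134  0.1509]
```

send_rows(
  deltas=[
    [0,0.15,-0.05,0,0,0,-0.008],
    [0,0.347,-0.1,0.1,0,0,-0.008],
    [0,0.347,-0.1,0.25,0,0,-0.008],
    [0,0.347,-0.1,0.42,0,0,-0.008],
    [0,0.347,-0.1,0.42,0,0,-0.008],
    [0,0.347,-0.1,0.42,0,0,-0.008],
  ],
)

```text
clock: 5.68
tcp_pos: [0.5475, -0.2463, 0.0756]
orientation: [-2.191, -2.247, 0.001]
contact_force: [0.4, -0.5, 0.3]
grip_width: 0.0093
```

```bash
python3 m.py .545 -.2505 .037 1;python3 - <<'E'
from bench import r
import pickle
from h import *
np.set_printoptions(precision=4,suppress=True)
f=r.grab_frame("side");g=r.grab_frame("wrist");pickle.dump((f,g),open("f5.pkl","wb"))
a=cv2.resize(f["pixels"][215:295,260:350,::-1],(400,356),interpolation=3)
b=cv2.resize(g["pixels"][100:340,150:370,::-1],(388,424))
o=np.zeros((424,788,3),np.uint8);o[:356,:400]=a;o[:,400:]=b;cv2.imwrite("pics/w5.png",o)
E
```

```text
5.6833 [ 0.547 -0.246  0.076] [0.022 0.635]
[-0.028 -0.017  0.258] [-0.001 -0.     0.002]
```

View pics/w5.png

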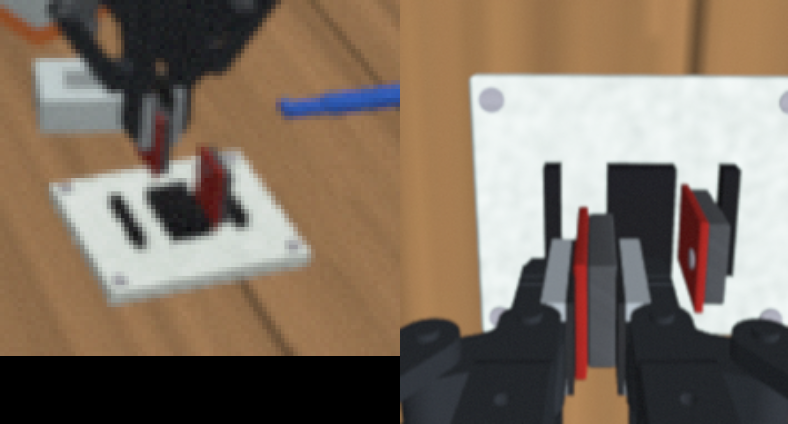

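The pad hangs over the empty slot, about 3 mm to its +x side (slot centre at column 584, pad at 594). I correct that and lower.

send_rows(
  deltas=[
    [0,-0.028,-0.019,0,0,0,0.001],
    [0,-0.028,-0.019,0.08,0,0,0.001],
    [0,-0.028,-0.019,0.14,0,0,0.001],
    [0,-0.028,-0.019,0.18,0,0,0.001],
    [0,-0.028,-0.019,0.22,0,0,0.001],
    [0,-0.028,-0.019,0.25,0,0,0.001],
    [0,-0.028,-0.019,0.25,0,0,0.001],
  ],
)

```text
clock: 6.37
tcp_pos: [0.5444, -0.2521, 0.0374]
orientation: [-2.198, -2.242, 0.001]
contact_force: [-0.3, -0.3, -0.6]
grip_width: 0.009
```

send_rows(
  deltas=[
    [0,0,0.003,0.007,0,0,0],
    [0,0,0.003,0.013,0,0,0],
    [0,0,0.003,0.013,0,0,0],
  ],
)

```text
clock: 6.62
tcp_pos: [0.5459, -0.2525, 0.0369]
orientation: [2.199, 2.243, 0.0]
contact_force: [0.7, 0.9, -0.0]
grip_width: 0.0092
```

send_rows(
  deltas=[
    [0,0,0.0,0.01,0,0,0],
    [0,0,0,0.01,0,0,0],
    [0,0,0.0,0.02,0,0,0],
    [0,0,0.0,0.02,0,0,0],
  ],
)

```text
clock: 6.95
tcp_pos: [0.5461, -0.2527, 0.0363]
orientation: [2.199, 2.243, 0.003]
contact_force: [-6.6, 3.7, 22.3]
grip_width: 0.0092
```

The pad has touched down at the height expected for the slot floor (0.0364). I release and retreat.

send_rows(
  deltas=[
    [0,0,0,-0.015,0,0,0],
    [0,0,0,-0.015,0,0,0],
    [0.1,0,0,-0.015,0,0,0],
    [0.2,0,0,-0.015,0,0,0],
    [0.28,0,0,-0.02,0,0,0],
    [0.28,0,0,-0.02,0,0,0],
    [0.28,0,0,-0.1,0,0,0],
    [0.28,0,0,-0.2,0,0,0],
    [0.28,0,0,-0.4,0,0,0],
    [0.28,0,0,-0.7,0,0,0],
    [0.28,0,0,-0.9,0,0,0],
    [0.28,0.3,0,-0.9,0,0,0],
    [0.28,0.3,0,-0.9,0,0,0],
  ],
)

```text
clock: 8.03
tcp_pos: [0.5468, -0.2022, 0.1716]
orientation: [2.193, 2.248, 0.008]
contact_force: [0.0, 1.0, -2.7]
grip_width: 0.0238
```

```bash
python3 m.py .571 -.07 .17 90;python3 - <<'E'
from bench import r
import pickle
from h import *
f=r.grab_frame("side");g=r.grab_frame("wrist");pickle.dump((f,g),open("f6.pkl","wb"))
a=cv2.resize(f["pixels"][195:295,250:350,::-1],(388,388),interpolation=3)
b=cv2.resize(g["pixels"][100:340,150:370,::-1],(388,424))
o=np.zeros((424,788,3),np.uint8);o[:388,:388]=a;o[:,400:]=b;cv2.imwrite("pics/w6.png",o)
E
```

```text
8.0333 [ 0.547 -0.202  0.172] [-0.106  0.501]
[0.877 0.182 0.014] [ 0.002  0.    -0.492]
```

View pics/w6.png

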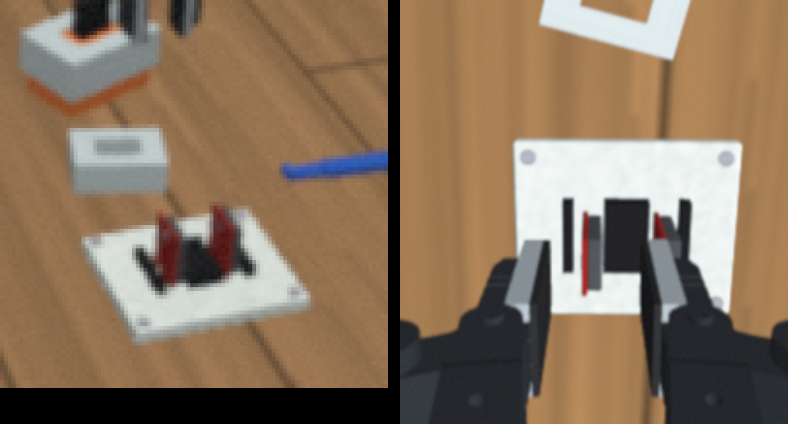

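Both pads now stand upright in their slots, at (168,245) and (225,240) in the side crop. Next I look at the nested covers.

send_rows(
  deltas=[
    [0.5,0.3,0.2,-0.2,0,0,-0.04],
    [0.5,0.6,0.4,-0.2,0,0,-0.08],
    [0.5,0.9,0.55,-0.2,0,0,-0.12],
    [0.5,1,0.55,-0.2,0,0,-0.16],
    [0.5,1,0.55,-0.2,0,0,-0.2],
    [0.5,1,0.55,-0.2,0,0,-0.24],
    [0.5,1,0.55,-0.2,0,0,-0.28],
    [0.5,1,0.55,-0.2,0,0,-0.32],
    [0.5,1,0.55,-0.2,0,0,-0.36],
    [0.5,1,0.55,-0.2,0,0,-0.4],
    [0.5,1,0.55,-0.2,0,0,-0.44],
    [0.5,1,0.55,-0.2,0,0,-0.48],
    [0.5,1,0.55,-0.2,0,0,-0.492],
    [0.5,1,0.55,-0.2,0,0,-0.492],
  ],
)

```text
clock: 9.3
tcp_pos: [0.624, -0.0574, 0.1987]
orientation: [-0.008, -3.141, 0.001]
contact_force: [0.2, 1.2, -0.8]
grip_width: 0.0429
```

```bash
python3 m.py .571 -.013 .17 90;python3 - <<'E'
from bench import r
import pickle
from h import *
print(r.get_obs()["joints"])
g=r.grab_frame("wrist");pickle.dump(g,open("f7.pkl","wb"))
print(proj(g,[(.571,-.013,.08),(.571,-.013,.05)]))
cv2.imwrite("pics/w7.png",cv2.resize(g["pixels"][:,:,::-1],(768,576)))
E
```

```text
9.3 [ 0.624 -0.057  0.199] [-0.073  1.596]
[0.355 0.294 0.191] [-0.    -0.    -0.002]
[-0.07325125  0.44011919  0.08713143  1.72463932 -0.04398611  0.97938897
  1.59558573]
[[318.63713739 125.58126635]
 [312.51765807 123.07460851]]
```

View pics/w7.png

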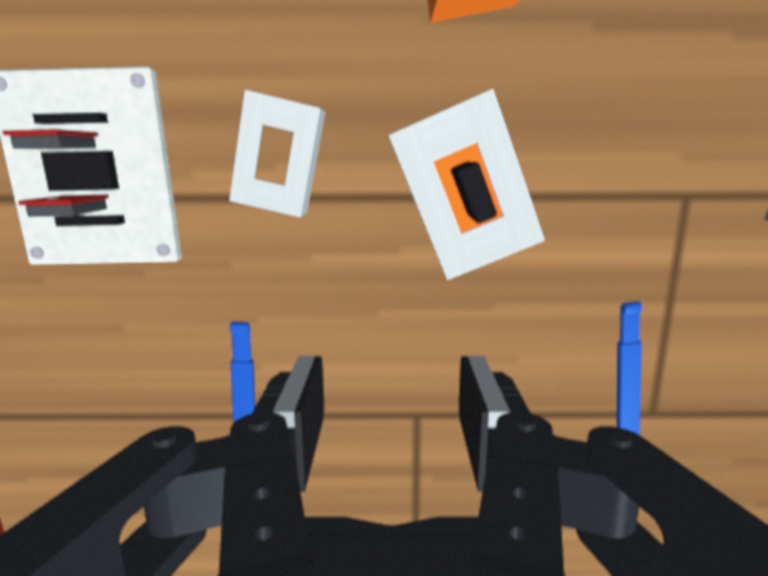

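The nested covers' outer top corners are at (389,135), (494,89), (544,240) and (447,280). The handle is at (474,190). The small decoy at (278,155) lies clear of the keeper at the left.

```bash
python3 - <<'E'
from h import *
import pickle
np.set_printoptions(precision=4,suppress=True)
f=pickle.load(open("f7.pkl","rb"));c=lambda u,v,z:plane(f,(u/1.5,v/1.5),z)
def quad(P,z):
    q=np.array([c(*p,z) for p in P]);e=np.roll(q,-1,0)-q;print(q.mean(0),np.linalg.norm(e,axis=1),np.degrees(np.arctan2(e[:,1],e[:,0])))
quad([(389,135),(494,89),(544,240),(447,280)],.0505)
quad([(435,161),(478,144),(503,216),(462,233)],.048)
im=f["pixels"];m=(im.max(2)<60).astype(np.uint8);m[:,:270]=0;m[170:]=0;m[:,370:]=0
n,l,st,ce=cv2.connectedComponentsWithStats(m);i=1+np.argmax(st[1:,4])
b=cv2.minAreaRect(np.argwhere(l==i)[:,::-1].astype(np.float32));print(st[i],b)
print(proj(f,[(0.56,-.02,.08),(.56,-.02,.048)]))
print("nadir",proj(f,[cam(f)[1]-[0,0,.1]]))
B=cv2.boxPoints(b);print(B);quad(B*1.5,.08)
E
```

```text
[ 0.5735 -0.0129  0.0505] [0.0602 0.0872 0.0598 0.088 ] [ 112.4414   22.2744  -66.8588 -157.4733]
[ 0.5737 -0.0121  0.048 ] [0.0251 0.0426 0.025  0.0434] [ 110.8823   22.1625  -67.2334 -157.7665]
[302 109  28  39 643] ((315.6009826660156, 127.3901138305664), (39.07048797607422, 17.310272216796875), 69.14553833007812)
[[309.8389 110.4406]
 [304.2791 109.4658]]
nadir [[260.6005 101.8084]]
[[300.5584 112.2159]
 [316.7346 106.0535]
 [330.6436 142.5644]
 [314.4673 148.7267]]
[ 0.5725 -0.0151  0.08  ] [0.0126 0.0292 0.0129 0.0294] [ 110.3096   23.6364  -69.021  -157.1114]
```

send_rows(
  deltas=[
    [0.4,0.2,0.15,0,0,0,-0.04],
    [0.4,0.341,0.291,0,0,0,-0.08],
    [0.4,0.341,0.291,0.2,0,0,-0.124],
    [0.4,0.341,0.291,0.4,0,0,-0.124],
    [0.4,0.341,0.291,0.6,0,0,-0.124],
    [0.4,0.341,0.291,0.6,0,0,-0.124],
    [0.4,0.341,0.291,0.6,0,0,-0.124],
  ],
)

```text
clock: 9.93
tcp_pos: [0.5722, -0.0126, 0.1079]
orientation: [0.596, -3.081, -0.0]
contact_force: [-0.2, -0.7, -0.3]
grip_width: 0.0339
```

```bash
python3 m.py .573 -.0135 .065 112.3;python3 - <<'E'
from bench import r
import pickle
from h import *
np.set_printoptions(precision=4,suppress=True)
o=r.get_obs()
f=r.grab_frame("wrist");pickle.dump(f,open("f8.pkl","wb"))
Rt=R.from_rotvec(o["orientation"])
im=f["pixels"];hs=cv2.cvtColor(im,cv2.COLOR_RGB2HSV)
m=((hs[...,1]>150)&(abs(hs[...,0].astype(int)-12)<8)&(im[...,0]>180)).astype(np.uint8)
v,u=np.nonzero(m);print("orange",u.min(),u.max(),v.min(),v.max(),m.sum())
u0=np.median(u);print(plane(f,((u.min()+u.max())/2,v.min()),.048),"tool-frame",Rt.inv().apply(plane(f,((u.min()+u.max())/2,v.min()),.048)-o["tcp_pos"]))
cv2.imwrite("pics/w8.png",cv2.resize(im[:,:,::-1],(768,576)))
E
```

```text
9.9333 [ 0.572 -0.013  0.108] [-0.077  1.858]
[-0.004 -0.008  0.286] [ 0.    -0.001 -0.002]
orange 236 401 0 253 8391
[ 0.4483 -0.029   0.048 ] tool-frame [0.1208 0.0309 0.0603]
```

send_rows(
  deltas=[
    [0.4,-0.004,-0.007,0.1,0,0,-0.002],
    [0.4,-0.004,-0.007,0.2,0,0,-0.002],
    [0.4,-0.004,-0.007,0.28,0,0,-0.002],
    [0.4,-0.004,-0.007,0.28,0,0,-0.002],
    [0.3,-0.004,-0.007,0.28,0,0,-0.002],
    [0.2,-0.004,-0.007,0.28,0,0,-0.002],
    [0.1,-0.004,-0.007,0.28,0,0,-0.002],
    [0,-0.004,-0.007,0.28,0,0,-0.002],
    [0,-0.004,-0.007,0.28,0,0,-0.002],
    [0,-0.004,-0.007,0.28,0,0,-0.002],
    [0,-0.004,-0.007,0.28,0,0,-0.002],
  ],
  squeeze=90,
)

```text
clock: 10.9
tcp_pos: [0.5753, -0.0128, 0.0681]
orientation: [-0.609, 3.08, -0.001]
contact_force: [-0.6, -0.7, 6.9]
grip_width: 0.0101
```

send_rows(
  deltas=[
    [0,0,0,-0.05,0,0,0],
    [0,0,0,-0.15,0,0,0],
    [0,0,0,-0.3,0,0,0],
    [0,0,0,-0.5,0,0,0],
    [0,0,0,-0.7,0,0,0],
    [0,0,0,-0.8,0,0,0],
    [0,0,0,-0.8,0,0,0],
    [0,0,0,-0.8,0,0,0],
  ],
)

```text
clock: 11.57
tcp_pos: [0.5742, -0.0127, 0.1872]
orientation: [-0.61, 3.081, -0.0]
contact_force: [-0.6, -0.6, -3.0]
grip_width: 0.0101
```

```bash
python3 m.py .5643 -.2503 .188 91.1
```

```text
11.5667 [ 0.574 -0.013  0.187] [-0.076  1.87 ]
[ 0.664 -1.44  -0.006] [-0.     0.     0.118]
```

send_rows(
  deltas=[
    [0,0.1,-0.2,0,0,0,0.03],
    [0,0.2,-0.4,0,0,0,0.06],
    [0,0.3,-0.6,0,0,0,0.09],
    [0,0.4,-0.8,0,0,0,0.118],
    [0,0.46,-1,0,0,0,0.118],
    [0,0.46,-1,0,0,0,0.118],
    [0,0.46,-1,0,0,0,0.118],
  ],
)

```text
clock: 12.15
tcp_pos: [0.5657, -0.18, 0.1845]
orientation: [0.025, -3.137, 0.0]
contact_force: [1.0, 2.4, -2.3]
grip_width: 0.0095
```

```bash
python3 m.py .5643 -.2503 .15 91.1
```

```text
12.15 [ 0.566 -0.18   0.185] [0.11  1.841]
[ 0.016 -0.468  0.23 ] [-0.    -0.001 -0.001]
```

send_rows(
  deltas=[
    [0,0.01,-0.15,0,0,0,-0.001],
    [0,0.013,-0.3,0.05,0,0,-0.001],
    [0,0.013,-0.468,0.1,0,0,-0.001],
    [0,0.013,-0.468,0.18,0,0,-0.001],
    [0,0.013,-0.468,0.18,0,0,-0.001],
    [0,0.013,-0.468,0.18,0,0,-0.001],
  ],
)

```text
clock: 12.65
tcp_pos: [0.5661, -0.2457, 0.1578]
orientation: [0.039, -3.138, -0.004]
contact_force: [-0.0, -0.8, -3.3]
grip_width: 0.0103
```

```bash
python3 m.py .5643 -.2503 .15 91.1; python3 - <<'E'
from bench import r
import pickle
from h import *
np.set_printoptions(precision=1,suppress=True)
D={n:r.grab_frame(n) for n in("wrist","side","scene")};pickle.dump(D,open("f9.pkl","wb"))
o=np.zeros((600,800,3),np.uint8)
w=cv2.resize(D["wrist"]["pixels"][170:,130:390,::-1],(470,387),interpolation=3);o[:387,:470]=w
s=cv2.resize(D["side"]["pixels"][205:295,260:345,::-1],(330,349),interpolation=3);o[:349,470:]=s
c=cv2.resize(D["scene"]["pixels"][130:195,140:220,::-1],(259,211),interpolation=3);o[389:,:259]=c
cv2.imwrite("pics/w9.png",o)
E
```

```text
12.65 [ 0.566 -0.246  0.158] [0.213 1.97 ]
[ 0.012 -0.03   0.052] [ 0.001 -0.001  0.002]
```

View pics/w9.png

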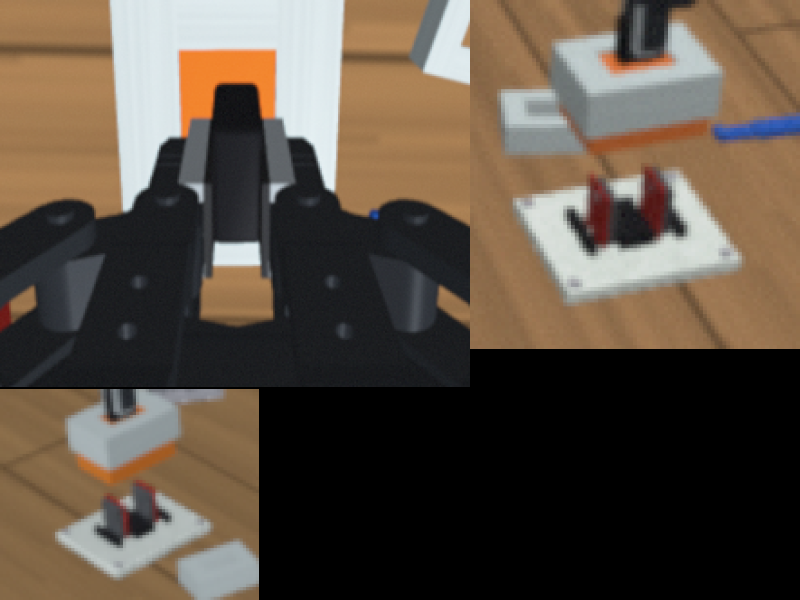

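The wrist crop shows the handle end at (237,84), the orange edge at row 50 and the far outer edge at row 265. Both covers hang level over the keeper.

```bash
python3 - <<'E'
from h import *
from bench import r
import pickle
np.set_printoptions(precision=4,suppress=True)
D=pickle.load(open("f9.pkl","rb"));f=D["wrist"];o=r.get_obs();Rt=R.from_rotvec(o["orientation"]);t=o["tcp_pos"]
dz=t[2]-.0681
P=lambda u,v,z:Rt.inv().apply(plane(f,(130+u/1.808,170+v/1.808),z+dz)-t)
print("handle end",P(237,84,.048),"open edge",P(228,50,.0505),"outer far",P(232,265,.0505),"outer sides",P(117,110,.0505),P(340,110,.0505),"open sides",P(180,52,.0505),P(275,50,.0505))
# inner lower edge corners in side & scene views -> triangulate near lower corner
S,C=D["side"],D["scene"]
sp=lambda x,y:(260+(x-470)*85/330,205+y*90/349); cp=lambda x,y:(140+x*80/259,130+(y-389)*65/211)
print("orange corner side",[plane(S,sp(*p),dz) for p in((593,152),(709,135))],"scene",[plane(C,cp(*p),dz) for p in((112,482),(78,468),(176,452))])
print("pads top z.05 side",[plane(S,sp(*p),.05) for p in((593,176),(610,182),(649,167),(665,176))])
im=f["pixels"];hs=cv2.cvtColor(im,cv2.COLOR_RGB2HSV)
col=hs[:,225:300:15];
for u in(215,300):print(u,[ (v,hs[v,u].tolist()) for v in range(60,200,12)])
E
```

```text
handle end [0.0185 0.0015 0.0201] open edge [ 0.0287 -0.0009  0.0176] outer far [-0.0358  0.0001  0.0176] outer sides [ 0.0121 -0.0304  0.0176] [0.0121 0.0289 0.0176] open sides [ 0.0281 -0.0133  0.0176] [0.0287 0.0112 0.0176]
orange corner side [array([ 0.5262, -0.2759,  0.0918]), array([ 0.6023, -0.2783,  0.0918])] scene [array([ 0.6017, -0.2188,  0.0918]), array([ 0.6092, -0.2631,  0.0918]), array([ 0.524 , -0.2191,  0.0918])]
pads top z.05 side [array([ 0.5401, -0.2475,  0.05  ]), array([ 0.5483, -0.2562,  0.05  ]), array([ 0.5784, -0.2481,  0.05  ]), array([ 0.5846, -0.2597,  0.05  ])]
215 [(60, [16, 130, 155]), (72, [15, 127, 155]), (84, [15, 128, 172]), (96, [16, 128, 165]), (108, [16, 131, 158]), (120, [81, 7, 242]), (132, [83, 8, 242]), (144, [97, 26, 126]), (156, [99, 15, 237]), (168, [96, 15, 236]), (180, [96, 15, 235]), (192, [99, 15, 236])]
300 [(60, [16, 127, 154]), (72, [16, 128, 149]), (84, [15, 125, 173]), (96, [16, 127, 166]), (108, [16, 128, 160]), (120, [106, 19, 201]), (132, [81, 7, 239]), (144, [95, 23, 122]), (156, [94, 15, 233]), (168, [95, 14, 234]), (180, [96, 15, 236]), (192, [96, 15, 236])]
```

send_rows(
  deltas=[
    [0,-0.008,-0.031,0.0,0,0,0.002],
    [0,-0.008,-0.031,0.1,0,0,0.002],
    [0,-0.008,-0.031,0.2,0,0,0.002],
    [0,-0.008,-0.031,0.3,0,0,0.002],
    [0,-0.008,-0.031,0.4,0,0,0.002],
    [0,-0.008,-0.031,0.43,0,0,0.002],
    [0,-0.008,-0.031,0.43,0,0,0.002],
    [0,-0.008,-0.031,0.43,0,0,0.002],
  ],
)

```text
clock: 13.47
tcp_pos: [0.5688, -0.2526, 0.0959]
orientation: [-0.027, 3.141, -0.0]
contact_force: [1.4, 1.2, -2.9]
grip_width: 0.0101
```

```bash
python3 m.py .5673 -.2503 .078 91.1; python3 - <<'E'
from h import *
import pickle
np.set_printoptions(precision=4,suppress=True)
f=pickle.load(open("f7.pkl","rb"));c=lambda u,v,z:plane(f,(u/1.5,v/1.5),z)
for a,b in(((152,68),(30,264)),):print((c(*a,.01)+c(*b,.01))/2,c(*a,.01),c(*b,.01))
for p in((33,114),(106,113),(124,223),(55,225)):print(c(*p,.019))
E
```

```text
13.4667 [ 0.569 -0.253  0.096] [0.23  1.982]
[0.01  0.015 0.119] [-0.     0.    -0.001]
[ 0.5643 -0.2483  0.01  ] [ 0.5044 -0.1994  0.01  ] [ 0.6242 -0.2973  0.01  ]
[ 0.5308 -0.2699  0.019 ]
[ 0.5304 -0.2262  0.019 ]
[ 0.5959 -0.2255  0.019 ]
[ 0.597  -0.2694  0.019 ]
```

send_rows(
  deltas=[
    [0,0.01,0.02,0,0,0,0],
    [0,0.01,0.02,0.03,0,0,0],
    [0,0.01,0.02,0.05,0,0,0],
    [0,0.01,0.02,0.06,0,0,0],
    [0,0.01,0.02,0.07,0,0,0],
    [0,0.01,0.02,0.08,0,0,0],
    [0,0.01,0.02,0.08,0,0,0],
  ],
)

```text
clock: 14.05
tcp_pos: [0.5666, -0.2495, 0.0829]
orientation: [0.026, -3.141, -0.0]
contact_force: [0.0, -1.0, -2.3]
grip_width: 0.0106
```

send_rows(
  deltas=[
    [0,0,0,0.01,0,0,0],
    [0,0,0,0.02,0,0,0],
    [0,0,0,0.03,0,0,0],
    [0,0,0,0.035,0,0,0],
    [0,0,0,0.035,0,0,0],
  ],
)

```text
clock: 14.47
tcp_pos: [0.5669, -0.2495, 0.0782]
orientation: [-0.027, 3.141, 0.0]
contact_force: [-0.2, 0.2, -0.8]
grip_width: 0.0101
```

send_rows(
  deltas=[
    [0,0,0,0.008,0,0,0],
    [0,0,0,0.016,0,0,0],
    [0,0,0,0.02,0,0,0],
    [0,0,0,0.02,0,0,0],
  ],
)

```text
clock: 14.8
tcp_pos: [0.567, -0.2497, 0.0781]
orientation: [-0.026, 3.141, 0.001]
contact_force: [-8.8, 4.5, 23.8]
grip_width: 0.0102
```

The covers are seated: contact came at TCP 0.0781, exactly 10 mm above the shelf-standing grip. I release and take a look from above.

send_rows(
  deltas=[
    [0,0,0,-0.02,0,0,0],
    [0,0,0,-0.02,0,0,0],
    [0.1,0,0,-0.02,0,0,0],
    [0.25,0,0,-0.02,0,0,0],
    [0.4,0,0,-0.02,0,0,0],
    [0.4,0,0,-0.02,0,0,0],
    [0.4,0,0,-0.1,0,0,0],
    [0.4,0,0,-0.25,0,0,0],
    [0.6,0,0,-0.5,0,0,0],
    [0.8,0,0,-0.75,0,0,0],
    [1,-0.2,0,-0.9,0,0,0],
    [1,-0.4,0,-0.9,0,0,0],
    [1,-0.4,0,-0.9,0,0,0],
    [1,-0.4,0,-0.9,0,0,0],
  ],
  squeeze=60,
)

```text
clock: 15.97
tcp_pos: [0.6282, -0.2477, 0.2109]
orientation: [-0.029, 3.14, -0.0]
contact_force: [-1.1, -0.1, 0.1]
grip_width: 0.0856
```

```bash
python3 m.py .5643 -.2493 .12 91.1; python3 - <<'E'
from bench import r
import pickle
from h import *
D={n:r.grab_frame(n) for n in("wrist","side")};pickle.dump(D,open("f10.pkl","wb"))
o=np.zeros((600,800,3),np.uint8)
w=cv2.resize(D["wrist"]["pixels"][:256,130:390,::-1],(520,512),interpolation=3);o[:512,:520]=w
s=cv2.resize(D["side"]["pixels"][205:295,260:345,::-1],(280,296),interpolation=3);o[:296,520:]=s
cv2.imwrite("pics/w10.png",o)
E
```

```text
15.9667 [ 0.628 -0.248  0.211] [0.187 1.936]
[ 0.427 -0.002  0.606] [-0.  0. -0.]
```

View pics/w10.png

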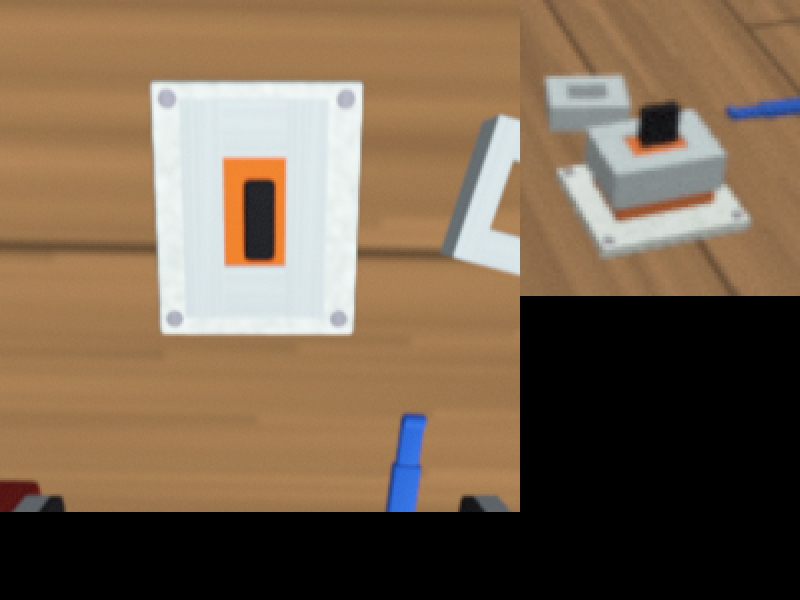

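The covers are seated on the keeper. The outer opening is at (223–286, 157–266), the handle at (244–275, 180–260) and the outer top at about (180–329, 98–318).

```bash
python3 - <<'E'
from h import *
import pickle
np.set_printoptions(precision=4,suppress=True)
D=pickle.load(open("f10.pkl","rb"));f=D["wrist"];c=lambda u,v,z:plane(f,(130+u/2,v/2),z)
def quad(n,P,z):
    q=np.array([c(*p,z) for p in P]);e=np.roll(q,-1,0)-q;print(n,q.mean(0),np.linalg.norm(e,axis=1),np.degrees(np.arctan2(e[:,1],e[:,0])))
quad("open",[(223,157),(286,157),(285,266),(225,266)],.0605)
quad("outer",[(180,98),(329,98),(327,318),(187,318)],.0605)
quad("base",[(151,82),(363,82),(354,334),(161,334)],.01)
print("handle cols",c(244,260,.09),c(275,260,.09),"top end",c(259,180,.058),c(259,260,.09))
g=cv2.cvtColor(f["pixels"],cv2.COLOR_RGB2HSV);im=f["pixels"]
for v in(60,65,70,140,145,150):print(v,[tuple(int(x) for x in (u,*im[v,u])) for u in list(range(215,227,2))+list(range(288,302,2))])
E
```

```text
open [ 0.5619 -0.2509  0.0605] [0.0256 0.0436 0.0255 0.0436] [  91.1697    1.2181  -88.8314 -178.6346]
outer [ 0.562  -0.2505  0.0605] [0.0591 0.088  0.0607 0.088 ] [  91.1702    2.2499  -88.8319 -178.8113]
base [ 0.5635 -0.2501  0.01  ] [0.0985 0.119  0.0994 0.1189] [  91.1703    1.4042  -88.8321 -179.0086]
handle cols [ 0.5789 -0.2544  0.09  ] [ 0.5786 -0.2427  0.09  ] top end [ 0.5489 -0.2494  0.058 ] [ 0.5788 -0.2487  0.09  ]
60 [(215, 234, 241, 239), (217, 235, 242, 240), (219, 232, 240, 240), (221, 219, 230, 232), (223, 219, 229, 232), (225, 222, 232, 235), (288, 223, 233, 236), (290, 220, 230, 234), (292, 220, 231, 234), (294, 233, 241, 242), (296, 239, 245, 243), (298, 234, 241, 239), (300, 232, 239, 237)]
65 [(215, 235, 241, 240), (217, 233, 240, 238), (219, 229, 237, 236), (221, 219, 229, 232), (223, 219, 230, 233), (225, 221, 232, 235), (288, 222, 233, 235), (290, 220, 231, 234), (292, 220, 231, 233), (294, 234, 242, 242), (296, 237, 243, 241), (298, 234, 240, 239), (300, 235, 242, 241)]
70 [(215, 233, 239, 238), (217, 230, 237, 235), (219, 229, 237, 236), (221, 219, 229, 
[... 376 characters left out ...]
9, 232), (292, 225, 235, 235), (294, 232, 239, 237), (296, 231, 238, 236), (298, 230, 237, 235), (300, 232, 239, 237)]
145 [(215, 237, 243, 241), (217, 237, 243, 241), (219, 234, 240, 238), (221, 232, 240, 239), (223, 216, 227, 230), (225, 217, 227, 231), (288, 219, 230, 233), (290, 218, 229, 232), (292, 227, 235, 235), (294, 231, 238, 236), (296, 234, 241, 239), (298, 234, 241, 239), (300, 234, 241, 239)]
150 [(215, 235, 242, 240), (217, 232, 239, 237), (219, 230, 237, 235), (221, 230, 237, 236), (223, 217, 228, 230), (225, 217, 228, 231), (288, 219, 230, 233), (290, 217, 228, 231), (292, 232, 240, 239), (294, 236, 242, 240), (296, 232, 239, 238), (298, 230, 237, 235), (300, 235, 241, 239)]
```

send_rows(
  deltas=[
    [1,0.2,-0.002,0,0,0,0],
    [1,0.442,-0.002,0,0,0,0],
    [1,0.442,-0.002,0.2,0,0,0],
    [1,0.442,-0.002,0.4,0,0,0],
    [1,0.442,-0.002,0.6,0,0,0],
    [1,0.442,-0.002,0.6,0,0,0],
    [1,0.442,-0.002,0.6,0,0,0],
  ],
)

```text
clock: 16.65
tcp_pos: [0.5584, -0.2499, 0.119]
orientation: [0.025, -3.137, -0.002]
contact_force: [0.3, -0.6, 0.4]
grip_width: 0.0856
```

```bash
python3 m.py .562 -.2493 .036 91.1
```

```text
16.65 [ 0.558 -0.25   0.119] [0.224 1.979]
[-0.027  0.003  0.553] [ 0.    -0.001 -0.001]
```

send_rows(
  deltas=[
    [1,-0.027,0.003,0.1,0,0,0],
    [1,-0.027,0.003,0.2,0,0,0],
    [1,-0.027,0.003,0.3,0,0,0],
    [1,-0.027,0.003,0.4,0,0,0],
    [1,-0.027,0.003,0.45,0,0,0],
    [1,-0.027,0.003,0.5,0,0,0],
    [1,-0.027,0.003,0.52,0,0,0],
    [1,-0.027,0.003,0.52,0,0,0],
    [1,-0.027,0.003,0.52,0,0,0],
  ],
)

```text
clock: 17.4
tcp_pos: [0.565, -0.2497, 0.0427]
orientation: [-0.026, 3.14, -0.001]
contact_force: [-0.1, 0.7, -0.0]
grip_width: 0.0856
```

```bash
python3 m.py .562 -.2493 .037 91.1
```

```text
17.4 [ 0.565 -0.25   0.043] [0.236 1.989]
[0.02  0.003 0.038] [-0.     0.    -0.001]
```

send_rows(
  deltas=[
    [1,0.015,0.002,0.02,0,0,0],
    [1,0.015,0.002,0.038,0,0,0],
    [1,0.015,0.002,0.038,0,0,0],
    [0.85,0.015,0.002,0.038,0,0,0],
    [0.8,0.015,0.002,0.038,0,0,0],
    [0.75,0.015,0.002,0.038,0,0,0],
    [0.72,0.015,0.002,0.038,0,0,0],
    [0.68,0.015,0.002,0.038,0,0,0],
    [0.6,0.015,0.002,0.038,0,0,0],
    [0.5,0.015,0.002,0.038,0,0,0],
    [0.5,0.015,0.002,0.038,0,0,0],
    [0.5,0.015,0.002,0.038,0,0,0],
  ],
  squeeze=50,
)

```text
clock: 18.4
tcp_pos: [0.5626, -0.2498, 0.0369]
orientation: [-0.026, 3.141, -0.001]
contact_force: [-0.2, -1.9, 5.0]
grip_width: 0.0597
```

```bash
python3 m.py .562 -.2493 .037 91.1; python3 -c "
from bench import r
o=r.get_obs();print(o['contact_force'],o['moment'],o['grip_width'])"
```

```text
18.4 [ 0.563 -0.25   0.037] [0.238 1.99 ]
[ 0.004  0.003 -0.001] [-0.     0.    -0.001]
[-0.18700272 -1.92271613  5.01071315] [-0.36077768  0.19426411 -0.03578831] 0.059651984421262655
```

send_rows(
  deltas=[
    [0.5,0,0,-0.01,0,0,0],
    [0.5,0,0,-0.02,0,0,0],
    [0.5,-0.004,0.003,-0.035,0,0,0],
    [0.5,-0.007,0.005,-0.05,0,0,0],
    [0.5,-0.007,0.005,-0.065,0,0,0],
    [0.5,-0.007,0.005,-0.065,0,0,0],
  ],
)

```text
clock: 18.9
tcp_pos: [0.5635, -0.2483, 0.0465]
orientation: [-0.027, 3.141, -0.0]
contact_force: [-0.2, -0.9, -1.8]
grip_width: 0.0592
```

send_rows(
  deltas=[
    [0.5,0,0,-0.03,0,0,0],
    [0.5,0,0,-0.07,0,0,0],
    [0.5,0,0,-0.11,0,0,0],
    [0.5,0,0,-0.15,0,0,0],
    [0.5,0,0,-0.19,0,0,0],
    [0.5,0,0,-0.23,0,0,0],
    [0.5,0,0,-0.27,0,0,0],
    [0.5,0,0,-0.31,0,0,0],
    [0.5,0,0,-0.36,0,0,0],
    [0.5,0,0,-0.42,0,0,0],
    [0.5,0,0,-0.5,0,0,0],
    [0.5,0,0,-0.6,0,0,0],
    [0.5,0,0,-0.7,0,0,0],
    [0.5,0,0,-0.78,0,0,0],
    [0.5,0,0,-0.8,0,0,0],
    [0.5,0,0,-0.8,0,0,0],
    [0.5,0,0,-0.8,0,0,0],
  ],
)

```text
clock: 20.32
tcp_pos: [0.5631, -0.2482, 0.1659]
orientation: [0.027, -3.141, -0.0]
contact_force: [-0.5, -0.3, -2.1]
grip_width: 0.0594
```

```bash
python3 - <<'E'
from bench import r
import pickle
from h import *
np.set_printoptions(precision=4,suppress=True)
o=r.get_obs();print(o["tcp_pos"],o["contact_force"],o["grip_width"],np.abs(o["qvel"]).max())
D={n:r.grab_frame(n) for n in("wrist","side","scene")};pickle.dump(D,open("f11.pkl","wb"))
O=pickle.load(open("f10.pkl","rb"))
def om(f,b):
    im=f["pixels"][b[1]:b[3],b[0]:b[2]];h=cv2.cvtColor(im,cv2.COLOR_RGB2HSV).astype(int)
    return ((h[...,0]<18)&(h[...,0]>4)&(h[...,1]>175)&(im[...,0]>120)).astype(np.uint8)
for n,b in(("side",(280,225,330,285)),("scene",(150,140,215,195))):
    k,l,st,ce=cv2.connectedComponentsWithStats(om(D[n],b));i=1+np.argmax(st[1:,4]);print(n,st[i]+[b[0],b[1],0,0,0],ce[i]+b[:2])
c=o["tcp_pos"]
# predicted inner corners (seated, yaw 1.1deg) in each view
a=np.radians(1.1);Q=R.from_euler("z",a).as_matrix()
P=[Q@[x,y,0]+[.5638,-.2492,z] for z in(.01,.058) for x in(-.0395,.0395) for y in(-.0255,.0255)]
H=Q@[0,0,0]+[.5638,-.2492,.09]
for n in("side","scene"):print(n,"box pred",proj(D[n],P).min(0),proj(D[n],P).max(0),"handle top",proj(D[n],H))
for n,b in(("side",(295,215,320,265)),("scene",(165,135,200,185))):
    im=D[n]["pixels"][b[1]:b[3],b[0]:b[2]];k,l,st,ce=cv2.connectedComponentsWithStats((im.max(2)<50).astype(np.uint8))
    for i in range(1,k):
        if st[i,4]>15:print(n,"dark",st[i]+[b[0],b[1],0,0,0])
E
```

```text
[ 0.5631 -0.2482  0.1659] [-0.4789 -0.3014 -2.0699] 0.059375431001688454 0.014892710396400888
side [283 240  37  31 768] [300.4805 255.9023]
scene [165 153  30  26 471] [180.1529 166.5817]
side box pred [281.4319 238.257 ] [320.0321 271.0932] handle top [[302.0809 236.0757]]
scene box pred [164.794  152.3314] [195.4378 180.2801] handle top [[178.5557 151.1015]]
side dark [308 215   6   5  24]
side dark [297 237  11  12 109]
scene dark [175 151   8  10  61]
```

```bash
python3 - <<'E'
import pickle
from h import *
np.set_printoptions(precision=1,suppress=True)
D=pickle.load(open("f11.pkl","rb"));a=np.radians(1.1);Q=R.from_euler("z",a).as_matrix()
c=[.563,-.2485,.028+.1659-.0369]
P=np.array([Q@[x,y,z]+c for z in(0,.0325) for x in(-.044,.044) for y in(-.03,.03)])
for n in("side","scene"):
    f=D[n];p=proj(f,P);b=[int(v) for v in(*(p.min(0)-10),*(p.max(0)+10))]
    im=f["pixels"][b[1]:b[3],b[0]:b[2]];h=cv2.cvtColor(im,cv2.COLOR_RGB2HSV)
    m=((h[...,1]<35)&(h[...,2]>100)).astype(np.uint8);k,l,st,ce=cv2.connectedComponentsWithStats(m);i=1+np.argmax(st[1:,4])
    print(n,"pred",p.min(0),p.max(0),"seen",st[i]+[b[0],b[1],0,0,0])
    hull=cv2.convexHull(np.argwhere(l==i)[:,::-1].astype(np.float32)+np.float32(b[:2]))[:,0]
    ph=cv2.convexHull(p.astype(np.float32))[:,0]
    print("  dist of predicted corners to seen hull",[round(cv2.pointPolygonTest(hull,(float(x),float(y)),True),1) for x,y in ph])
E
```

```text
side pred [281.9 192.2] [327.8 222.4] seen [282 196  26  27 559]
  dist of predicted corners to seen hull [-21.2, -19.3, -0.4, -0.1, -1.5, -13.1]
scene pred [157.7 115. ] [194.  140.6] seen [158 118  45  24 562]
  dist of predicted corners to seen hull [4.6, 0.4, -0.4, -1.3, -3.8, -0.1]
```

```bash
python3 -c "
from bench import r
print(r.hand_in()); o=r.get_obs();print(o['clock'],o['tcp_pos'],o['grip_width'])"
```

```text
the job is handed in; nothing more can be done
None
the job is handed in; nothing more can be done
```

The job is done and handed in, with the robot clock at about 20 s of the 61 s allowed.

- **Pad:** it stands in the empty slot beside its partner. It touched down at the expected floor height, and a side view showed both pads upright.
- **Covers:** I lowered both together by the black handle. They met the base at 0.078 m tool height, exactly 10 mm above the height when I gripped them on the shelf, so they are fully seated.
- **Outer cover:** I gripped it across its 60 mm width and lifted it about 130 mm straight up. It is still held, with its lower edge about 67 mm above the handle top.

**Last checks:**
- **Grip:** the opening was 59.4 mm and the hand carried about 2 N, with almost no sideways force.
- **Inner cover:** its orange body and handle were within about 2 px of the seated prediction in both outside cameras.
- **Outer cover level:** the visible corners mostly agreed to 1–2 px. In the side view a finger probably hid part of the cover, so three of the six predicted outline corners lay 13–21 px off the detected outline. One scene-view corner was about 4 px off and another about 5 px inside the outline. The level check is therefore only partial.
- **Bystanders:** I did not re-measure the rest of the shelf at the end, but I felt no unexpected contact during the moves.

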